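# Scrub out the steel cup with a long brush

## Task

Draw the long brush out from under the white wire shelf by the end that sticks out and lay it flat on the green mat. Then take it again by its blue handle, scrub the inside of the bare steel cup gently, head down, until you feel the bottom at least three times, drawing the brush up more than half the cup's depth between touches, and lay the brush (do not drop it) wholly on the green mat again. Leave the steel cup standing where it is and disturb nothing else.

Things in the scene. Friction and masses are not known exactly. Their poses are not given: they have to be found in the camera images.
- brush: Loose 200 mm brush, about 140 g (varies), balance point about 60 mm ahead of the origin. Origin on its axis in mid-handle, +x towards the head's tip. Blue handle 32 mm square, x -40 to 40 mm; aluminium stem 14 mm square, x 40 to 100; rigid round head, black with yellow rings, 32 mm across, x 100 to 160. Lying flat, its axis is 16 mm above its support.
- brush_tip (a point): End of the brush's head, on its axis, 160 mm from the brush's origin.
- brush_stem (a point): Middle of the brush's stem, on its axis, 70 mm from the brush's origin. The brush starts lying on the table, its whole handle under the shelf; only stem and head stick out from under the shelf, roughly square to its front edge; the brush can be drawn straight out along its axis.
- brush_tail (a point): Rear end of the handle, on the axis, 40 mm behind the brush's origin.
- rack: White wire shelf 260 mm (its x) by 240 mm (its y), fixed on four black 14 mm feet at its corners. Origin on the table below its centre. Wires 56 to 66 mm above the table, gaps under 20 mm: fingers cannot pass through. The brush sticks out on its -y side, whose edge is at y = -120 mm. A carton stands on its rear half.
- mat: Thin green mat, 280 mm (its x) by 180 mm (its y), 4 mm thick, fixed; origin at the centre of its underside.
- cup: Loose open cup of bare steel, 54 mm outside diameter, 46 mm bore, 100 mm high, floor 8 mm thick, about 0.7 kg. Origin at the centre of its underside, z up. It stands on the table right of the mat.
- cup_floor (a point): Centre of the steel cup's inner floor, 8 mm above its underside.
- cup_rim (a point): Centre of the steel cup's mouth, 100 mm above its underside.
- blue_cup: Bystander: a cup of the same size painted blue; leave alone. Origin at the centre of its underside. The two cups may stand either way round.
- tape: Bystander: yellow ring, a roll 100 mm across and 45 mm high, beyond the mat; origin at the centre of its underside.
- screwdriver: Bystander: screwdriver lying beyond the mat, to the right.
- jar: Bystander: closed jar 70 mm across and 100 mm high with a red cap, far right.
- wrench: Bystander: wrench lying near the robot, to the left.
- carton: Bystander: cardboard carton 130 x 90 x 100 mm standing on the wire shelf.
Mind the look-alikes: they are no part of the job. What is shaped like the cup but yellow is not meant. Of the things that look like the brush, the larger one is meant.

How it is judged:
By the outcome, as a careful person would: the job done as asked, in the order asked, and still so for the second after the job is handed in, with the robot touching nothing.
It also fails if it takes over 72 s, if anything falls off the work surface, if the arm or the gripper's body presses on something with over 40 N, if the wrist force passes 120 N, or if a joint passes its speed limit or range.

## Robot

A 6-joint arm with a two-finger parallel gripper is mounted at the origin on the work surface. World frame = base frame: x ahead of the robot, y to its left, z up, the work surface at z = 0. Lengths are in m, angles in rad, forces in N, time in s.
With the tool pointing down it reaches from about 0.275 to 0.825 m from the base axis. Payload 4.9 kg.
Tool frame: the origin (TCP) lies midway between the tips of the shut fingers; the grasp point (between the pads) lies 19 mm behind it (bot.grip_depth is the distance from the TCP to the grasp point, in m); y points along the fingers, x is the direction in which the jaws open and shut, and the axes are right-handed (so a half turn about y gives the same grasp; the last joint's range is limited). The gripper opens to 85 mm and grips with 20 to 120 N. Pads are 22 mm wide; open, the fingers measure 114 mm over their backs; the gripper's body (76 mm by 85 mm) begins 54 mm behind the grasp point. The pads swing forward as they close: fully open they stand 13 mm farther back than shut.
Start: joints at [-1.294, 0.326, -0.193, 1.052, 0, 1.437], TCP at [0.22, -0.504, 0.231] pointing down, gripper open.
Joint ranges: [-2.65, 2.65], [-0.97, 1.79], [-1.3, 1.35], [-1.93, 2.1], [-1.47, 1.37], [-3.14, 3.14]. Speed limits (rad/s): [2.57, 2.57, 3.14, 3.14, 3.14, 3.14].

## Interface

Orientations are given as a unit quaternion [w, x, y, z].
In Python, from cell import bot gives the robot as it stands. Calls block until the motion is done:
- bot.move_pose(position, orientation): joint-space move of the TCP to a pose.
- bot.move_linear(position, speed=0.15, rotation=None, until_force=None): straight line of the TCP; rotation=None keeps the orientation; speed is the mean speed in m/s. With until_force (N) it stops when the force on the tool has changed by that much, and returns True; else False.
- bot.goto_joints(angles): joint-space move.
- bot.set_gripper(opening, grasp_force=None): opening from 0.0 (shut) to 1.0 (fully open); grasp_force is the grip in N (None keeps the last); returns when the fingers have stopped.
- bot.wait(seconds).
- bot.solve_ik(position, orientation): joint angles nearest the present ones, or None.
- bot.camera(name): name is "scene" or "top" or "wrist"; returns the picture (384x512x3 uint8, red, green, blue); there is no depth.
- bot.calibration(name): a dict with "mtx" (3x3 intrinsics, pixels), "extrinsics" (4x4, takes a point from world to camera coordinates); the wrist camera has in their place "hand_eye" (4x4, takes a point from camera to tool coordinates, whose origin is the TCP and whose axes are the tool frame's). Camera axes: x right, y down, z forward; pixel columns grow to the right and rows downward; lengths in m; the calibration is good to about 2 mm. A picture is of the moment at which its call begins: read the wrist's pose just before it. calibration takes no time and is no camera call.
A pose or a line that the arm cannot do raises bot.PlanningError and nothing moves.
- bot.close_job(): hands the job in, once; it reports no verdict.
Trained networks look in the newest picture that a camera, given by its name, has taken for a name from the list of things; names that differ only in an ending like _2 or _b are one class to them, and where a whole thing is asked for, a point or a joint stands for the part that bears it (a point fixed in the world has none). Each returns a list of dicts, best first, with "confidence" (0 to 1); they miss things now and then, are a little off and sometimes report something else, mostly with a low value. They report only what shows in the picture. A call takes as long as a camera call. They do not tell look-alikes from the thing itself.
- bot.search_frame(camera, thing): "bbox" ([left, top, width, height] in pixels, round what is visible of it).
Readings, each from a call of its own:
- bot.read_clock(): time.
- bot.read_joint_positions(): joint angles.
- bot.read_joint_vel(): joint speeds.
- bot.read_joint_efforts(): joint torques, N m.
- bot.read_position(): TCP position.
- bot.read_tool_rot(): TCP orientation.
- bot.read_ft_force(): force on the tool from outside, world axes, zero at the start.
- bot.read_moment(): the same for the moment, N m.
- bot.read_gripper_width(): opening from 0.0 (shut) to 1.0 (fully open).
Only numpy, scipy, OpenCV 4.12 (cv2) and the standard library are available. Lean on these libraries where they do the work, as an engineer would, in place of code of your own. Each camera call takes 0.05 s, during which the arm holds its last target. There are 200 camera calls.

## Working session

There is one attempt and no reset: what is moved stays moved. The work goes in short steps, each a Python script; the robot and the scene stay as the last script left them, time stands still between calls to the robot, and variables do not carry over. Pictures are saved under pics/ and viewed, about 8 in all and at most 12, crops included, and the job is handed in when it is done.

```bash
ls; mkdir -p pics; python3 - <<'E'
from cell import bot
import cv2,numpy as np
ims=[]
for c in("scene","top"):
    im=bot.camera(c); cv2.imwrite(f"pics/{c}0.png",im[:,:,::-1])
    k=bot.calibration(c);print(c,np.round(k["mtx"],1).tolist(),np.round(k["extrinsics"],3).tolist())
    for t in("brush","cup","blue_cup","rack","mat","brush_tip"):
        print(t,[( [round(float(v)) for v in d["bbox"]],round(float(d["confidence"]),2)) for d in bot.search_frame(c,t)][:4])
print(np.round(bot.calibration("wrist")["hand_eye"],3).tolist(),bot.read_tool_rot(),bot.read_clock())
E
```

```text
pics
scene [[452.0, 0.0, 251.2], [0.0, 452.0, 191.7], [0.0, 0.0, 1.0]] [[0.656, 0.754, -0.02, -0.43], [0.502, -0.456, -0.735, -0.176], [-0.564, 0.472, -0.678, 1.556], [0.0, 0.0, 0.0, 1.0]]
brush [([285, 176, 34, 30], 0.63), ([280, 144, 47, 29], 0.62), ([136, 226, 28, 40], 0.42), ([191, 189, 103, 83], 0.27)]
cup [([136, 226, 25, 40], 0.83), ([166, 246, 25, 42], 0.76), ([112, 206, 25, 44], 0.66)]
blue_cup [([82, 266, 29, 44], 0.57)]
rack [([279, 113, 120, 75], 0.78)]
mat [([187, 186, 111, 87], 0.61)]
brush_tip [([285, 178, 36, 28], 0.64), ([278, 141, 47, 33], 0.63), ([84, 268, 27, 40], 0.48)]
top [[402.9, 0.0, 253.3], [0.0, 402.9, 187.8], [0.0, 0.0, 1.0]] [[-0.012, -1.0, 0.012, 0.092], [-0.996, 0.011, -0.084, 0.568], [0.084, -0.013, -0.996, 1.5], [0.0, 0.0, 0.0, 1.0]]
brush [([204, 166, 12, 32], 0.62), ([154, 208, 53, 10], 0.55)]
cup [([323, 198, 21, 13], 0.8), ([328, 224, 22, 13], 0.74), ([321, 167, 18, 19], 0.64), ([151, 208, 58, 9], 0.21)]
blue_cup []
rack [([110, 163, 76, 76], 0.71)]
mat [([243, 152, 52, 74], 0.65)]
brush_tip [([207, 163, 10, 35], 0.74), ([153, 210, 54, 8], 0.52)]
[[1.0, 0.001, -0.001, 0.001], [0.001, -0.306, 0.952, -0.142], [0.001, -0.952, -0.306, 0.079], [0.0, 0.0, 0.0, 1.0]] [-0.5914478   0.59147952 -0.38751107  0.38752632] 0.7
```

View pics/top0.png

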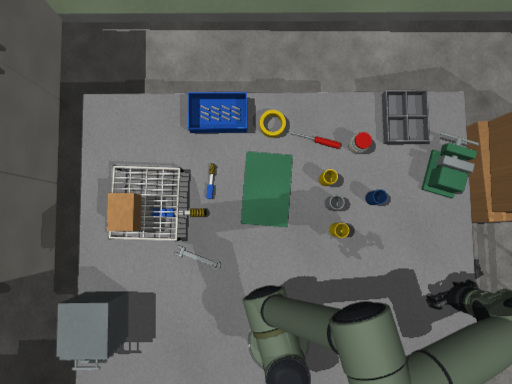

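View pics/scene0.png

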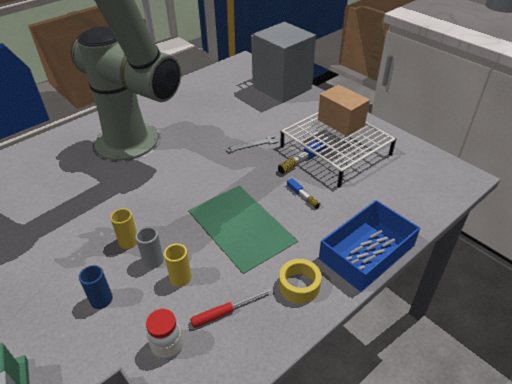

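Big brush: top (152–207, 213), its handle under the shelf. The look-alike is the smaller one at (211, 181), lying free. Of the cups, grey steel is at (337, 203), yellow at (329, 177) and (341, 230), blue at (377, 197). I'll confirm both in one enlarged crop and compute positions.

```bash
cat > h.py <<'E'
import numpy as np, cv2
from scipy.spatial.transform import Rotation as R
from cell import bot
def cam(name):
    k=bot.calibration(name)
    if name=="wrist":
        T=np.eye(4); T[:3,:3]=rot().as_matrix(); T[:3,3]=bot.read_position()
        return k["mtx"], np.linalg.inv(T@k["hand_eye"])
    return k["mtx"],k["extrinsics"]
def rot():
    return R.from_quat(np.roll(bot.read_tool_rot(),-1))
def ray(c,px,z):   # pixel -> world point at height z ; c=(K,E)
    K,E=c; d=E[:3,:3].T@np.linalg.solve(K,[px[0],px[1],1]); o=-E[:3,:3].T@E[:3,3]
    return o+d*(z-o[2])/d[2]
def proj(c,p):
    K,E=c; q=K@(E[:3,:3]@np.asarray(p)+E[:3,3]); return q[:2]/q[2]
def quat(y,z):     # tool y axis, approach z -> wxyz
    y=np.array(y,float);z=np.array(z,float);z/=np.linalg.norm(z);y-=z*(y@z);y/=np.linalg.norm(y)
    return np.roll(R.from_matrix(np.c_[np.cross(y,z),y,z]).as_quat(),1)
E
python3 - <<'E'
from h import *
t=cam("top"); s=cam("scene")
for n,p,z in(("tip",(207,213),.016),("stemstart",(177,213),.016),("edge",(188,213),.061),("rackR",(188,167),.061),("rackR2",(187,240),.061),("small a",(213,163),.01),("small b",(209,198),.01),
 ("mat",(245,152),.004),("mat",(293,154),.004),("mat",(290,226),.004),("mat",(242,224),.004),("steel",(337,203),.1),("y1",(329,177),.1),("y2",(341,230),.1),("blue",(377,197),.1)):
    print(n,np.round(ray(t,p,z),3))
print("scene steel rim",ray(s,(149,235),.1), "wrist K",bot.calibration("wrist")["mtx"][0])
a=cv2.imread("pics/top0.png"); b=cv2.imread("pics/scene0.png")
o=np.vstack([np.hstack([cv2.resize(a[150:250,140:240],(380,280),interpolation=2),cv2.resize(a[150:250,300:400],(380,280),interpolation=2)]),
 np.hstack([cv2.resize(b[120:220,250:370],(380,310),interpolation=2),cv2.resize(b[190:310,70:200],(380,310),interpolation=2)])])
cv2.imwrite("pics/crop1.png",o)
E
```

```text
tip [0.476 0.261 0.016]
stemstart [0.478 0.374 0.016]
edge [0.476 0.326 0.061]
rackR [0.646 0.326 0.061]
rackR2 [0.378 0.329 0.061]
small a [0.667 0.238 0.01 ]
small b [0.533 0.254 0.01 ]
mat [0.71  0.115 0.004]
mat [ 0.7   -0.07   0.004]
mat [ 0.423 -0.053  0.004]
mat [0.433 0.13  0.004]
steel [ 0.504 -0.214  0.1  ]
y1 [ 0.599 -0.187  0.1  ]
y2 [ 0.408 -0.225  0.1  ]
blue [ 0.524 -0.358  0.1  ]
scene steel rim [ 0.51809135 -0.20678782  0.1       ] wrist K [287.63772942   0.         259.20459303]
```

View pics/crop1.png

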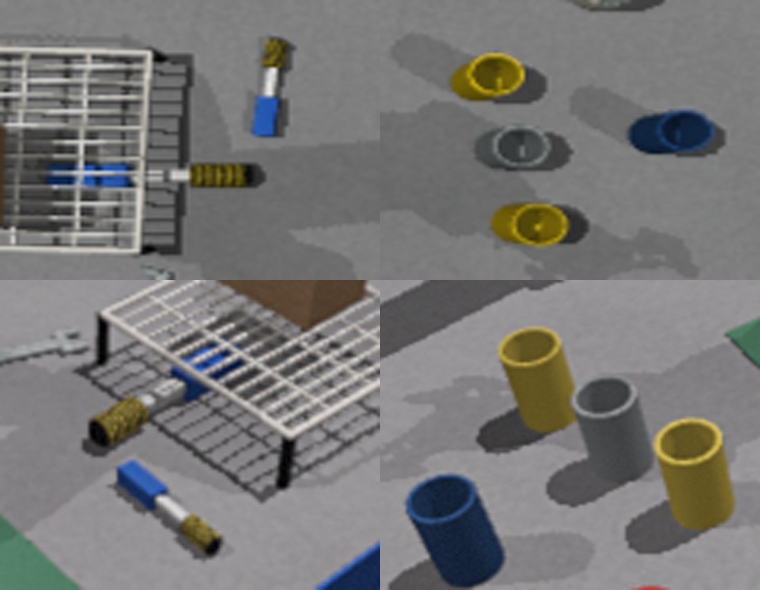

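Confirmed: the brush is the large one, half under the shelf, and the cup is the grey one between the two yellow ones. Next I check reachability for the whole plan. Tool y is the approach direction.

```bash
cat >> h.py <<'E'
def quat(z,a):     # tool z axis, approach a (= tool y) -> wxyz
    a=np.array(a,float);z=np.array(z,float);a/=np.linalg.norm(a);z-=a*(a@z);z/=np.linalg.norm(z)
    return np.roll(R.from_matrix(np.c_[np.cross(a,z),a,z]).as_quat(),1)
E
python3 - <<'E'
from h import *
D=[0,0,-1]
def t(n,p,q):
    r=bot.solve_ik(p,q); print(n,None if r is None else np.round(r,2).tolist())
for s in(1,-1): t(f"pick z={s}y",[.476,.285,.15],quat([0,s,0],D)); t("low",[.476,.285,.002],quat([0,s,0],D))
for s in(1,-1): t(f"mat z={s}x",[.55,.03,.1],quat([s,0,0],D))
for th in(0,20,35,45):
    c,s_=np.cos(np.radians(th)),np.sin(np.radians(th))
    t(f"mat tilt{th}",[.63,.03,.02],quat([1,0,0],[-s_,0,-c]))
    for az in(-40,-22,0,20,40):
        u=np.array([np.cos(np.radians(az)),np.sin(np.radians(az)),0])
        for h in(.168,.30):
            a=c*u-[0,0,s_]
            t(f" cup t{th} az{az} h{h}",np.array([.51,-.212,h])+.019*a,quat([0,0,1],a))
E
```

```text
pick z=1y [0.41, 0.4, -0.3, 0.87, 0.0, 1.98]
low [0.41, 0.59, -0.44, 0.54, 0.0, 1.98]
pick z=-1y [0.41, 0.4, -0.3, 0.87, 0.0, -1.16]
low [0.41, 0.59, -0.44, 0.54, 0.0, -1.16]
mat z=1x [-0.08, 0.45, -0.37, 0.75, 0.0, 3.06]
mat z=-1x [-0.08, 0.45, -0.37, 0.75, 0.0, -0.08]
mat tilt0 [-0.07, 0.67, -0.21, 0.69, 0.0, 3.07]
 cup t0 az-40 h0.168 None
 cup t0 az-40 h0.3 None
 cup t0 az-22 h0.168 None
 cup t0 az-22 h0.3 None
 cup t0 az0 h0.168 None
 cup t0 az0 h0.3 None
 cup t0 az20 h0.168 None
 cup t0 az20 h0.3 None
 cup t0 az40 h0.168 [-1.08, 1.08, -0.28, 1.78, 1.36, -0.0]
 cup t0 az40 h0.3 [-1.08, 0.85, -0.33, 1.96, 1.36, -0.0]
mat tilt20 [-0.06, 0.94, 0.27, 1.26, -0.02, 3.09]
 cup t20 az-40 h0.168 None
 cup t20 az-40 h0.3 [-0.37, 0.08, -1.29, -1.0, -0.31, -3.03]
 cup t20 az-22 h0.168 None
 cup t20 az-22 h0.3 None
 cup t20 az0 h0.168 None
 cup t20 az0 h0.3 [-0.95, 0.04, -1.21, -0.7, 0.87, 2.7]
 cup t20 az20 h0.168 [-1.05, 0.47, -1.0, -0.34, 1.18, 2.04]
 cup t20 az20 h0.3 [-1.05, 0.15, -0.88, 0.1, 1.18, 2.04]
 cup t20 az40 h0.168 [-1.05, 0.66, -0.5, 0.86, 1.18, 1.09]
 cup t20 az40 h0.3 [-1.0
[... 594 characters left out ...]
9, -0.55, 0.68, 0.95, 1.39]
 cup t35 az40 h0.3 [-0.98, 0.31, -0.41, 1.0, 0.95, 1.39]
mat tilt45 None
 cup t45 az-40 h0.168 [-0.43, 0.16, -1.09, -0.45, -0.19, -2.95]
 cup t45 az-40 h0.3 [-0.43, -0.11, -0.88, 0.03, -0.19, -2.95]
 cup t45 az-22 h0.168 [-0.61, 0.14, -1.12, -0.46, 0.16, 2.98]
 cup t45 az-22 h0.3 [-0.61, -0.15, -0.91, 0.03, 0.16, 2.98]
 cup t45 az0 h0.168 [-0.8, 0.17, -1.02, -0.23, 0.53, 2.51]
 cup t45 az0 h0.3 [-0.8, -0.08, -0.82, 0.22, 0.53, 2.51]
 cup t45 az20 h0.168 [-0.89, 0.26, -0.81, 0.18, 0.73, 2.02]
 cup t45 az20 h0.3 [-0.89, 0.07, -0.63, 0.56, 0.73, 2.02]
 cup t45 az40 h0.168 [-0.91, 0.41, -0.55, 0.65, 0.78, 1.51]
 cup t45 az40 h0.3 [-0.91, 0.26, -0.38, 0.98, 0.78, 1.51]
```

```bash
python3 - <<'E'
from h import *
import pickle
D=[0,0,-1]; out=[]
for n,p,z in(("cup",[.47,-.14,.24],[.64,.77,0]),("brush",[.476,.285,.16],[0,1,0])):
    bot.move_pose(p,quat(z,D)); 
    if n=="brush": bot.set_gripper(.55,30)
    bot.wait(.2)
    c=cam("wrist"); im=bot.camera("wrist"); out.append(cv2.resize(im[:,:,::-1],(400,300)))
    cv2.imwrite(f"pics/w_{n}.png",im[:,:,::-1]); pickle.dump(c,open(f"w_{n}.pkl","wb"))
    for t in("cup","cup_rim","brush","brush_tip"):
        print(n,t,[( [round(float(v)) for v in d["bbox"]],round(float(d["confidence"]),2)) for d in bot.search_frame("wrist",t)][:4])
    print(bot.read_clock(),np.round(bot.read_joint_positions(),2))
    for q in([.476,.25,.016],[.476,.35,.016],[.504,-.214,.1]): print(np.round(proj(c,q)))
cv2.imwrite("pics/w1.png",np.hstack(out))
E
```

```text
cup cup [([342, 98, 86, 61], 0.86), ([244, 212, 50, 74], 0.74), ([295, 158, 62, 67], 0.69)]
cup cup_rim [([244, 205, 46, 78], 0.93), ([298, 161, 62, 62], 0.91), ([343, 98, 86, 60], 0.68)]
cup brush []
cup brush_tip []
2.775 [-0.44  0.21 -0.33  1.03 -0.    1.82]
[   6. -146.]
[ -89. -259.]
[328. 211.]
brush cup []
brush cup_rim []
brush brush [([244, 0, 41, 194], 0.88), ([312, 189, 125, 32], 0.55)]
brush brush_tip [([311, 189, 129, 31], 0.93), ([245, 1, 42, 195], 0.7)]
5.2833 [ 0.41  0.39 -0.29  0.89 -0.    1.98]
[258. 209.]
[258. 112.]
[280. 571.]
```

View pics/w1.png

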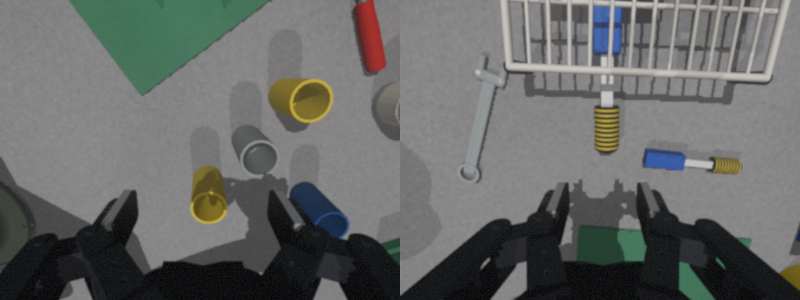

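```bash
python3 - <<'E'
from h import *
import pickle
im=cv2.imread("pics/w_brush.png");c=pickle.load(open("w_brush.pkl","rb"))
hsv=cv2.cvtColor(im,cv2.COLOR_BGR2HSV)
y=cv2.inRange(hsv,(20,120,80),(35,255,255));y[:,310:]=0;y[200:]=0
b=cv2.inRange(hsv,(105,130,80),(125,255,255));b[:,310:]=0;b[90:]=0
for n,m in(("y",y),("b",b)):
    k=np.argwhere(m)
    lo,hi=k[:,0].min(),k[:,0].max()
    for r in(lo+3,(lo+hi)//2,hi-3,hi):
        cc=k[abs(k[:,0]-r)<=3,1]; print(n,r,cc.min(),cc.max(),np.round(ray(c,((cc.min()+cc.max())/2,r),.016),4))
for r in(60,90,130,195): print(r,np.round(ray(c,(264,r),.032),4))
print("edge",ray(c,(264,93),.061),"L",ray(c,(130,88),.061),"R",ray(c,(470,100),.061))
c=pickle.load(open("w_cup.pkl","rb"));print("steel rim",ray(c,(260*1.28,157*1.28),.1),"y2",ray(c,(209*1.28,209*1.28),.1),"blue",ray(c,(334*1.28,222*1.28),.1), "mat corner",ray(c,(142*1.28,94*1.28),.004))
c=pickle.load(open("w_brush.pkl","rb"));print("mat corner",ray(c,(178*1.28,227*1.28),.004))
E
```

```text
y 142 250 279 [0.4824 0.3212 0.016 ]
y 165 250 279 [0.4825 0.298  0.016 ]
y 189 250 278 [0.4822 0.2724 0.016 ]
y 192 251 277 [0.4822 0.2691 0.016 ]
b 12 248 284 [0.4829 0.434  0.016 ]
b 38 248 282 [0.4822 0.4137 0.016 ]
b 64 248 281 [0.4819 0.3924 0.016 ]
b 67 248 281 [0.4819 0.3898 0.016 ]
60 [0.4812 0.3939 0.032 ]
90 [0.4813 0.3695 0.032 ]
130 [0.4815 0.3346 0.032 ]
195 [0.4819 0.2713 0.032 ]
edge [0.48088048 0.36656844 0.061     ] L [0.37513684 0.37021491 0.061     ] R [0.6454234  0.36141394 0.061     ]
steel rim [ 0.51427982 -0.20863687  0.1       ] y2 [ 0.41161292 -0.22687709  0.1       ] blue [ 0.53897641 -0.36136261  0.1       ] mat corner [ 0.42698309 -0.03875792  0.004     ]
mat corner [0.43888792 0.13813354 0.004     ]
```

```bash
python3 - <<'E'
from h import *
q=quat([0,1,0],[0,0,-1])
bot.move_pose([.482,.298,.08],q)
print("hit",bot.move_linear([.482,.298,.003],speed=.06,until_force=8))
print(bot.read_position()); bot.set_gripper(0,40); print("w",bot.read_gripper_width(),bot.read_ft_force())
bot.move_linear([.482,.18,.003],speed=.08); print("w",bot.read_gripper_width(),bot.read_ft_force(),bot.read_position())
bot.set_gripper(.55); bot.move_linear([.482,.18,.09]); bot.move_linear([.482,.23,.15])
bot.wait(.2); c=cam("wrist"); im=bot.camera("wrist")[:,:,::-1]; cv2.imwrite("pics/w2.png",im); import pickle; pickle.dump(c,open("w2.pkl","wb"))
hsv=cv2.cvtColor(np.ascontiguousarray(im),cv2.COLOR_BGR2HSV)
for n,lo,hi in(("y",(20,120,80),(35,255,255)),("b",(105,130,80),(125,255,255))):
    _,_,st,ce=cv2.connectedComponentsWithStats(cv2.dilate(cv2.inRange(hsv,lo,hi),np.ones((5,5))))
    for s,e in zip(st[1:],ce[1:]):
        if s[4]>200: print(n,s.tolist(),np.round(ray(c,e,.022),3))
print(bot.read_clock())
E
```

```text
hit False
[0.48233395 0.2981471  0.00341234]
w 0.3564585027934998 [-0.4507152  -1.04954819  5.30119461]
w 0.3591269190476673 [-0.92214644  4.55835776  8.35677956] [0.48257685 0.1801337  0.00352913]
y [408, 151, 43, 26, 935] [0.644 0.247 0.022]
y [244, 202, 35, 55, 1739] [0.484 0.18  0.022]
y [483, 313, 29, 60, 1150] [0.766 0.033 0.022]
b [239, 42, 42, 101, 3916] [0.483 0.312 0.022]
b [311, 140, 62, 31, 1579] [0.559 0.256 0.022]
11.0083
```

View pics/w2.png

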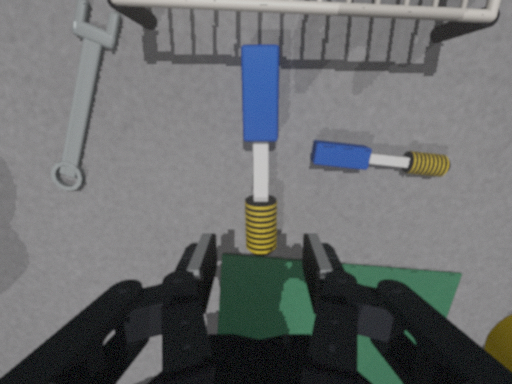

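The brush is fully clear of the shelf edge: handle (260, 93), head (261, 228). The mat begins below it. I'll regrip at the balance point and lay it on the mat with the head towards the robot.

```bash
python3 - <<'E'
from h import *
import pickle
D=[0,0,-1]; q=quat([0,1,0],D)
bot.set_gripper(.36,60)
bot.move_linear([.4835,.243,.06],speed=.15)
print("hit",bot.move_linear([.4835,.243,.003],speed=.06,until_force=8))
bot.set_gripper(0,60); print("w",bot.read_gripper_width(),bot.read_ft_force())
bot.move_linear([.4835,.243,.10],speed=.12); print("lift",bot.read_gripper_width(),bot.read_ft_force(),bot.read_moment())
q2=quat([np.cos(.08),np.sin(.08),0],D); P=np.array([.564,.036,.06])
bot.move_pose(P+[0,0,.04],q2)
bot.move_linear(P-[0,0,.035],speed=.12)
print("touch",bot.move_linear(P-[0,0,.054],speed=.02,until_force=3),bot.read_position())
bot.set_gripper(.36); bot.move_linear(P+[0,0,.02],speed=.12)
bot.move_pose(P+[.06,0,.12],q2)
bot.wait(.2); c=cam("wrist"); im=np.ascontiguousarray(bot.camera("wrist")[:,:,::-1]); cv2.imwrite("pics/w3.png",im); pickle.dump(c,open("w3.pkl","wb"))
hsv=cv2.cvtColor(im,cv2.COLOR_BGR2HSV)
for n,lo,hi in(("y",(20,120,80),(35,255,255)),("b",(105,130,80),(125,255,255))):
    _,_,st,ce=cv2.connectedComponentsWithStats(cv2.dilate(cv2.inRange(hsv,lo,hi),np.ones((5,5))))
    for s,e in zip(st[1:],ce[1:]):
        if s[4]>200: print(n,s.tolist(),np.round(ray(c,e,.030),4))
print(bot.read_clock())
E
```

```text
hit False
w 0.148375247950467 [-1.02420748  0.47594727  3.48789723]
lift 0.14796266961456084 [ 0.34904146 -0.06302273 -1.59672816] [ 0.0266936  -0.05373004 -0.00677238]
touch True [0.56370972 0.03601054 0.00758295]
y [257, 0, 90, 28, 1832] [0.7759 0.0119 0.03  ]
y [52, 116, 27, 40, 964] [0.6488 0.2327 0.03  ]
y [425, 176, 87, 91, 5135] [ 0.5984 -0.1999  0.03  ]
y [240, 252, 32, 47, 1354] [0.5038 0.0307 0.03  ]
y [431, 314, 42, 33, 504] [ 0.4466 -0.2202  0.03  ]
b [237, 126, 36, 82, 2814] [0.6333 0.0413 0.03  ]
b [51, 185, 32, 50, 1444] [0.5688 0.2413 0.03  ]
18.9
```

View pics/w3.png

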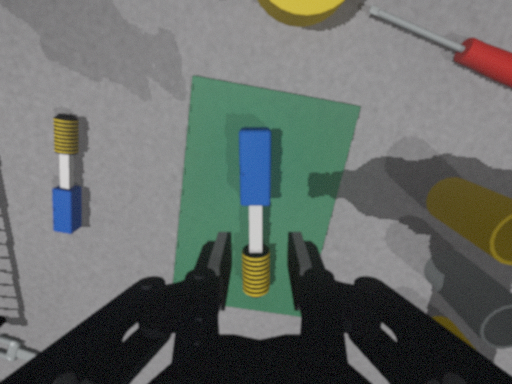

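Laid on the mat, fully inside its outline. Next I measure the steel cup's mouth from two wrist views, a half turn apart.

```bash
cat >> h.py <<'E'
def ringscore(c,g,p):
    a=np.linspace(0,2*np.pi,90,endpoint=False); s=0
    for r in(.027,.023):
        px=np.array([proj(c,[p[0]+r*np.cos(t),p[1]+r*np.sin(t),.1]) for t in a]).astype(np.float32)
        s+=cv2.remap(g,px[None,:,0],px[None,:,1],1).mean()
    return s
def fitring(c,im,p0):
    gr=cv2.GaussianBlur(cv2.cvtColor(im,cv2.COLOR_BGR2GRAY).astype(np.float32),(0,0),1.2)
    g=np.minimum(np.hypot(cv2.Sobel(gr,5,1,0),cv2.Sobel(gr,5,0,1)),150)
    best=max((ringscore(c,g,(p0[0]+dx,p0[1]+dy)),p0[0]+dx,p0[1]+dy) for dx in np.arange(-.014,.0141,.001) for dy in np.arange(-.014,.0141,.001))
    return best
def drawring(c,im,p):
    o=cv2.resize(im,None,fx=3,fy=3,interpolation=2)
    for r in(.027,.023):
        px=np.array([proj(c,[p[0]+r*np.cos(t),p[1]+r*np.sin(t),.1]) for t in np.linspace(0,6.283,40)])*3+1
        for q in px.astype(int): cv2.circle(o,tuple(map(int,q)),1,(0,0,255),-1)
    m=(proj(c,[p[0],p[1],.08])*3).astype(int); m=np.clip(m,190,[o.shape[1]-190,o.shape[0]-190])
    return o[m[1]-190:m[1]+190,m[0]-190:m[0]+190]
E
python3 - <<'E'
from h import *
import pickle
D=[0,0,-1]; out=[]; p0=np.array([.513,-.209])
bot.set_gripper(.8)
for az in(.7,.7-np.pi):
    z=np.array([np.cos(az),np.sin(az),0]); T=np.r_[p0,.21]-.04*z
    bot.move_pose(T,quat(z,D)); bot.wait(.3)
    c=cam("wrist"); im=np.ascontiguousarray(bot.camera("wrist")[:,:,::-1])
    b=fitring(c,im,p0); print(np.round(b,4)); out.append(drawring(c,im,b[1:]))
for n in("top","scene"):
    c=cam(n); im=np.ascontiguousarray(cv2.imread(f"pics/{n}0.png")); print(n,np.round(fitring(c,im,p0),4))
print(bot.read_clock()); cv2.imwrite("pics/cup.png",np.hstack(out))
E
```

```text
[185.7159   0.512   -0.211 ]
[140.3543   0.512   -0.211 ]
top [135.1521   0.507   -0.218 ]
scene [188.4791   0.513   -0.215 ]
23.7667
```

View pics/cup.png

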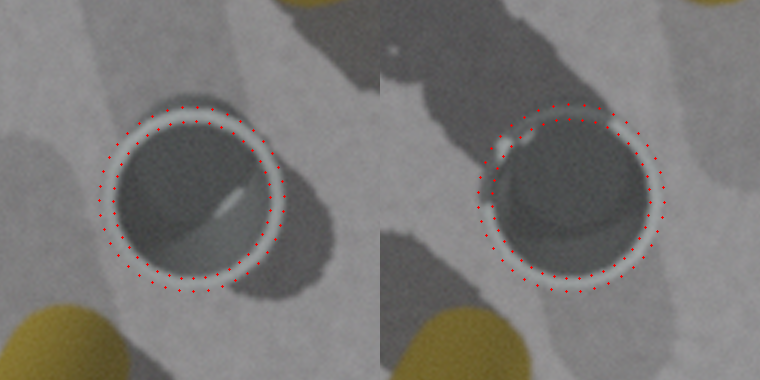

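Both views agree on (0.512, −0.211), and the rings are concentric with the rim. Now I grasp the blue handle with the tool tilted 25° and lift.

```bash
cat >> h.py <<'E'
t=np.radians(25); u=-np.array([np.cos(.08),np.sin(.08),0]); Z=np.array([0,0,1.])
a_m=np.sin(t)*u-np.cos(t)*Z; q_m=quat(-u,a_m)
O=np.array([.631,.041,.020])                     # brush origin on mat
TM=O+.019*np.sin(t)*u; TM[2]=.012                # grasp TCP on mat
Rb=np.c_[u,np.cross(Z,u),Z]; d=Rb.T@(TM-O); d[1]=0
Rt=R.from_quat(np.roll(q_m,-1)).as_matrix(); M=Rb.T@Rt
CUP=np.array([.512,-.211])
def cup_pose(tipz,az=np.radians(40),off=(0,0)):
    h=np.array([np.cos(az),np.sin(az),0]); B=np.c_[-Z,np.cross(-h,-Z),-h]
    o=np.r_[CUP+off,tipz+.16]
    return o+B@d, np.roll(R.from_matrix(B@M).as_quat(),1)
E
python3 - <<'E'
from h import *
f=lambda p:None if bot.solve_ik(*p) is None else np.round(bot.solve_ik(*p),2).tolist()
for az in(20,40,50): print(az,[f(cup_pose(h,np.radians(az))) for h in(.008,.19)])
print(f((TM,q_m)),f((TM+[0,0,.25],q_m)))
bot.move_linear(bot.read_position()+[0,0,.1],speed=.2)
bot.set_gripper(.6,70)
bot.move_pose(TM-.09*a_m,q_m)
print("hit",bot.move_linear(TM,speed=.07,until_force=8),np.round(bot.read_position()-TM,4))
bot.set_gripper(0,70); print("w",bot.read_gripper_width(),bot.read_ft_force())
bot.move_linear(TM+[0,0,.12],speed=.1); print("w",bot.read_gripper_width(),bot.read_ft_force(),bot.read_moment(),bot.read_clock())
E
```

```text
20 [[-1.04, 0.41, -0.96, -0.16, 1.1, 1.97], [-1.04, 0.04, -0.75, 0.41, 1.1, 1.97]]
40 [[-1.04, 0.6, -0.52, 0.8, 1.1, 1.18], [-1.04, 0.35, -0.35, 1.22, 1.1, 1.18]]
50 [[-1.02, 0.71, -0.32, 1.14, 1.03, 0.9], [-1.02, 0.49, -0.17, 1.51, 1.03, 0.9]]
[-0.03, 1.02, 0.38, 1.37, -0.05, 3.04] [-0.03, 0.88, 0.73, 1.86, -0.05, 3.04]
hit False [0.0005 0.     0.0004]
w 0.3574102163298505 [2.04631502 0.66519101 3.12296222]
w 0.3628500911787599 [-0.19771098  0.26043425 -1.84034096] [-0.02427287 -0.60376618  0.00998238] 31.3083
```

```bash
python3 - <<'E'
from h import *
bot.move_linear(TM+[0,0,.24],speed=.2)
p,q=cup_pose(.17); bot.move_pose(p,q); print(bot.read_clock())
p,q=cup_pose(.112); bot.move_linear(p,speed=.1); bot.wait(.3)
print(np.round(bot.read_position()-p,4))
o=[]
for n in("scene","top"):
    im=np.ascontiguousarray(bot.camera(n)[:,:,::-1]); c=cam(n)
    im=cv2.resize(im,None,fx=4,fy=4,interpolation=2)
    for h,col in((.112,(0,0,255)),(.172,(0,0,255)),(.272,(0,255,255))):
        m=proj(c,[*CUP,h])*4+1.5; cv2.circle(im,tuple(map(int,m)),3,col,-1)
    m=(proj(c,[*CUP,.15])*4).astype(int); o.append(im[m[1]-250:m[1]+250,m[0]-195:m[0]+195])
cv2.imwrite("pics/hover.png",np.hstack(o)); print(bot.read_clock())
E
```

```text
33.6917
[ 0.0001 -0.0002  0.0004]
34.825
```

View pics/hover.png

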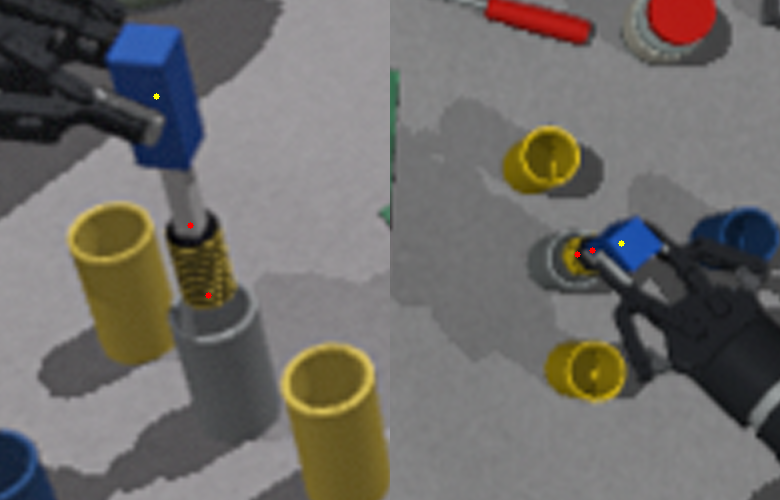

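The head is centred over the steel cup in both views: scene tip at (208, 300), rim centre at about (213, 310). Inserting with force guards.

```bash
python3 - <<'E'
from h import *
P=lambda z:cup_pose(z)[0]
h=bot.move_linear(P(.03),speed=.06,until_force=4); print("enter",h,bot.read_position()[2]-P(0)[2],np.round(bot.read_ft_force(),2))
if not h:
    for i in range(4):
        f0=bot.read_ft_force(); h=bot.move_linear(P(-.004),speed=.025,until_force=3.5)
        print(i,h,round(bot.read_position()[2]-P(0)[2],4),np.round(bot.read_ft_force()-f0,2),bot.read_clock())
        if not h: break
        bot.move_linear(P(.072),speed=.12); 
        if i<3: bot.move_linear(P(.022),speed=.08,until_force=6)
print(np.round(bot.read_ft_force(),2),bot.read_gripper_width(),bot.read_clock())
E
```

```text
enter False 0.03034860876903439 [ 0.37 -0.42 -1.58]
0 True 0.0097 [-1.36  0.17  5.77] 37.1917
1 True 0.0097 [-1.25  0.04  4.96] 39.25
2 True 0.0098 [ 0.19 -1.58  5.25] 41.3083
3 True 0.0098 [-0.4   0.08  4.24] 43.3667
[ 0.35  0.04 -1.84] 0.36496894203944596 44.0417
```

Four floor touches were felt, all at a tip height of about 9.7 mm, with 62 mm drawn up between them. Withdrawing and laying the brush back down.

```bash
python3 - <<'E'
from h import *
bot.move_linear(cup_pose(.17)[0],speed=.12)
T=TM+[.008,-.001,0]
bot.move_pose(T+[0,0,.24],q_m); bot.move_linear(T+[0,0,.02],speed=.15); bot.wait(.2)
print("touch",bot.move_linear(T-[0,0,.006],speed=.02,until_force=3),np.round(bot.read_position()-T,4),np.round(bot.read_ft_force(),2))
bot.set_gripper(.6); bot.move_linear(bot.read_position()-.1*a_m,speed=.1)
p=bot.read_position(); bot.move_linear(p+[0,0,.08],speed=.2)
bot.move_pose([.35,-.35,.3],quat([.7,-.7,0],[0,0,-1])); bot.wait(.3)
t_=bot.camera("top"); s=bot.camera("scene"); print(bot.read_clock())
b=lambda i,y,x,w,h,W,H:cv2.resize(np.ascontiguousarray(i[y:y+h,x:x+w,::-1]),(W,H),interpolation=2)
cv2.imwrite("pics/final.png",np.hstack([b(t_,130,190,160,120,400,300),b(s,160,100,220,165,400,300)]))
print("cup",np.round(fitring(cam("top"),np.ascontiguousarray(t_[:,:,::-1]),CUP),4),np.round(fitring(cam("scene"),np.ascontiguousarray(s[:,:,::-1]),CUP),4))
E
```

```text
touch True [-0.0001  0.      0.0006] [ 1.58 -0.52  4.86]
53.7083
cup [141.2093   0.507   -0.218 ] [192.3676   0.515   -0.214 ]
```

View pics/final.png

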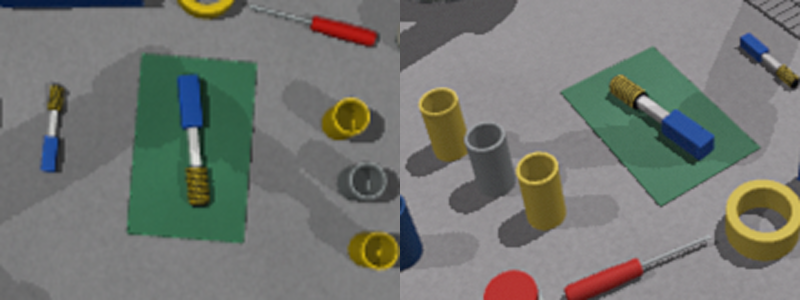

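The brush lies flat and wholly on the mat, at (195, 140) in the top crop. The steel cup and its neighbours stand where they were, and the gripper is clear. Handing in.

```bash
python3 -c "
from cell import bot
bot.close_job()"
```

```text
the job is handed in; nothing more can be done
```

I did the whole job in the order asked and handed it in at about 54 s on the robot's clock, against the 72 s limit.

- **Drawing out:** I pulled the brush straight out by its head, took it again by the stem, and laid it flat on the mat.
- **Scrubbing:** I held it by the blue handle, head down, in the steel cup. All four bottom touches registered at about 4 to 6 N. The first three were followed by a draw up to 62 mm before the next touch, more than half the 92 mm depth.
- **Laying down:** I lowered it onto the mat until the force sensor felt contact (about 5–6 N), then released it.

**Last checks:**
- **Brush:** the final pictures show it flat and wholly on the mat.
- **Cup:** it is standing. The top camera put it in the same place before and after, and the scene camera differed by about 2 mm, which is within its calibration.
- **Other things:** those in the final crops look undisturbed by eye. The wrench, the carton and most of the shelf were outside those crops, so I did not check them again.
- **Camera disagreement:** the cameras' absolute cup positions differed by up to about 9 mm. I used the wrist camera's, where two views agreed, and the brush went in without touching the rim.

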